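Latch the hold-down bar over a copper plate and click its lock knob

ROBOT

A 6-joint arm with a two-finger parallel gripper is mounted at the origin on the work surface. World frame = base frame: x ahead of the robot, y to its left, z up, the work surface at z = 0. Lengths are in m, angles in rad, forces in N, time in s.
With the tool pointing down it reaches from about 0.35 to 0.775 m from the base axis. Payload 7.3 kg.
Tool frame: the origin (TCP) lies at the very end of the fingers, on their centre line; the grasp point (between the pads) lies 19 mm behind it (robot.pinch_z is the distance from the TCP to the grasp point, in m); z points along the fingers, y is the line along which they close (so a half turn about z gives the same grasp; the last joint's range is limited). The gripper opens to 92 mm and grips with 3 to 60 N. Pads are 19 mm wide; open, the fingers measure 130 mm over their backs; the gripper's body (75 mm by 190 mm) begins 47 mm behind the grasp point.
Start: joints at [1.004, 0.342, 1.524, -0, 1.275, -0.146], TCP at [0.214, 0.479, 0.227] pointing down, gripper open.
Joint ranges: [-2.53, 2.53], [-0.77, 2.02], [0.04, 2.7], [-1, 4.14], [0.28, 2.66], [-3.11, 3.11]. Speed limits (rad/s): [2.57, 2.57, 3.14, 3.14, 3.14, 3.14].

INTERFACE

Orientations are given as [roll, pitch, yaw] about the fixed x, y, z axes, in that order (R = Rz(yaw) Ry(pitch) Rx(roll)).
In Python, from cell import robot gives the robot as it stands.
- The arm moves only by the tool move_arm, never from a script. Its argument "motion" is a list of rows, each a list of 6 numbers: the shift along the tool's x, y, z in units of 0.1 m (1.0 is 0.1 m), then the turn, a rotation vector about the tool's x, y, z in units of pi rad (1.0 is pi rad). In form: [[dx, dy, dz, rx, ry, rz], ...]. A call has 1 to 12 rows; each row is the pose to reach, as a shift and turn from the pose commanded when the call began, along the tool's axes at that moment, turning the shorter way round; what a row does not reach only later rows make up. A row lasts 1/8 s, in which the tool goes at most 62.5 mm and 10.7 degrees, less where a joint would pass 70% of its speed; a pose out of reach is approached as far as the arm can. A call with a number of a shift or a turn outside -1 to 1 is refused whole. A call with a gripper value outside its range is refused whole. "fingers" is the opening, from -1 (shut) to 1 (fully open), set as the call begins (left out, the last holds). The fingers move at their own pace and stop on an object; "newtons" is the grip in N (left out, the last holds). Time passes only in rows, so rows that repeat a pose let the fingers close. It gives the time, the measured TCP pose, the force, the opening and the grip force at its end, in the units of the state.
- robot.observe(): the state, without advancing time (a new reading comes with each control period).
- robot.read_camera(name): name is "side" or "top"; returns a dict with "image" (384x512x3 uint8, red, green, blue), "range_z" (384x512 float32, m along the optical axis (not along the pixel's ray), 0 where there is no reading), "vfov" (degrees; the focal length in pixels is half the picture's height over the tangent of half this angle, whatever the lens; pixels are square), "cx", "cy" (the principal point, pixels), "extrinsics" (4x4, takes a point from camera to world coordinates). Camera axes: x right, y up, looking along -z (the intrinsics and any distortion apply to the point x, -y, -z); pixel columns grow to the right and rows downward; lengths in m; the calibration is good to about 2 mm. A picture is of the moment at which its call begins.
- robot.hand_in(): hands the job in; it is judged then, once.
The state is a dict: "time": time; "qpos": joint angles; "qvel": joint speeds; "joint_efforts": joint torques, N m; "tool_pos": TCP position; "tool_rot": TCP orientation; "contact_force": force on the tool from outside, world axes, zero at the start; "torque": the same for the moment, N m; "opening": finger opening in m; "grip_force": force on a finger pad.
Only numpy, scipy, OpenCV 4.12 (cv2) and the standard library are available. Lean on these libraries where they do the work, as an engineer would, in place of code of your own. Each camera call takes 0.05 s, during which the arm holds its last target. There are 200 camera calls.

TASK

The copper plate on the green holding fixture is ready for chasing: lift the steel hold-down bar by its wooden handle, swing it over the keeper and let it drop fully into the notch. Then turn the red lock knob on the pivot post clockwise (seen from above) until it clicks past its detent, and let go. Leave the copper plate, the hammer, the bowl and the jar where they are.

Things in the scene. Friction and masses are not known exactly. Their poses are not given: they have to be found in the camera images.
- fixture: Green base plate (150 x 270 x 12 mm) fixed to the bench, with a wooden block, a steel U-shaped keeper and a steel pivot post. Origin: at bench height near the plate's middle; z up. The post's vertical axis stands at (0, 110 mm) in this frame, the keeper's notch at (0, -85 mm); the latched bar lies along the fixture's y axis, from the post through the notch and beyond.
- notch (a point): Middle of the keeper's notch, 72 mm above the bench, where the bar's centre line lies when latched. Notch 26 mm wide (along the fixture's x), 10 mm thick along y, open at the top. The horn on the fixture's +x side, where the bar comes from, rises 15 mm above this point; the other one, a backstop, 37 mm.
- bar_handle (a point): Centre of the light-wood handle on the free end of the bar: 20 mm wide, 20 mm high, 60 mm long along the bar. The point's -y axis points along the bar, away from the post. The bar is a steel rod 16 mm thick (about 0.35 kg); its lift hinge is 30 mm out from the post's axis, 72 mm above the bench, and the handle's centre 210 mm beyond that hinge.
- bar_swing (a joint): Swing of the bar about the post's vertical axis, rad: 0 when it lies in line with the notch, positive (counter-clockwise from above) when parked out towards the fixture's +x side; range -0.15 to 0.85, light friction, stays where it is left.
- bar_lift (a joint): Lift of the bar about its level hinge at the post, rad: 0 level, up to 0.5 raised. Let go, the bar falls until level, its centre line 72 mm above the bench, both when parked and in the notch. To pass over the keeper's lower horn it must be raised at least 0.15.
- knob_grip (a point): Point on the lock knob's axis (the post's axis) at the height to grip, 134 mm above the bench. The knob is a black disc 68 mm wide (its top 24 mm below this point) with an upright red wing 66 mm long, 16 mm thick, up to 13 mm above this point; the wing's length lies along this point's x axis. A white line marks one end.
- knob (a joint): Angle of the lock knob, rad, growing clockwise from above, range 0 to 1.55 (stop). Starts between 0 and 0.4. A spring detent resists from about 0.5 on with up to about 0.25 N m; crest at 0.85. Let go short of 0.75 it springs back; turned past 0.95 it snaps on to 1.15 or more; in between it may balance on the crest. Clicked means above 1.05. It does not turn with the bar.
- tray: Round copper plate, 150 mm across, 4 mm thick with a 7 mm beaded rim, lying loose on the wooden block (its underside 50 mm above the bench) beneath the latched bar. Origin at the centre of its underside.
- hammer_grip (a point): Wooden handle of a hammer 240 mm long lying on the bench; a bystander.
- bowl: Small copper bowl, 100 mm wide, 55 mm high; a bystander. Origin at the centre of its foot.
- jar: Amber glass jar with a brass lid, 70 mm wide, 100 mm high; a bystander. Origin at the centre of its foot.
Things that resemble listed ones, but are neither listed nor needed, are in the scene too. Leave any blue, pink or turquoise look-alike of the tray alone.

How it is judged:
On the way, in this order (a step that is already met when the one before it is completed fails the run):
1. the bar has been lifted clear of the keeper (value of joint bar_lift above 0.08 rad), for 0.1 s.
2. the bar lies down in the keeper's notch (value of joint bar_lift below 0.03 rad and value of joint bar_swing between -0.06 and 0.06 rad), for 0.2 s.
3. the knob has clicked past its detent with the bar in the notch (all of step 2 and value of joint knob above 1.05 rad), for 0.2 s.
At the end, for the whole second after the job is handed in: The bar lies in the notch (lift under 0.03 rad, swing within 0.06 rad of zero), the knob stands past its click (above 1.05 rad), and the copper plate is at rest within 20 mm of where it was (all of step 3 and linear speed of tray below 0.02 m/s and distance of tray from where it was at the start of the episode below 0.02 m); the robot touches nothing.
It fails at once if the copper plate is shifted by more than 20 mm (distance of tray from where it was at the start of the episode above 0.02 m).
It fails at once if the knob is clicked while the bar is out of the notch (value of joint knob above 0.9 rad and not (value of joint bar_lift below 0.03 rad and value of joint bar_swing between -0.06 and 0.06 rad)).
It fails at once if the hammer, bowl or jar is moved by more than 30 mm (distance of any of hammer_grip, bowl, jar from where it was at the start of the episode above 0.03 m).
It also fails if it takes over 50 s, if anything falls off the work surface, if the arm or the gripper's body presses on something with over 40 N, if the wrist force passes 120 N, or if a joint passes its speed limit or range.

## Working session

There is one attempt and no reset: what is moved stays moved. The work goes in short steps, Python scripts to look and compute and a tool call to move; the robot and the scene stay as the last step left them, time stands still between calls to the robot, and variables do not carry over. Pictures are saved under pics/ and viewed, at most 10 in all, crops included, and the job is handed in when it is done.

Besides the shell and the picture viewer there is one more tool, called after ">>>" by a JSON object that holds its "method" and its "body", one argument or row to a line. move_arm: Moves the arm, as the interface text tells. Shifts and turns lie within -1 to 1; 1 stands for 0.1 m of shift or pi rad of turn. Its arguments: {"type":"object","properties":{"motion":{"type":"array"},"fingers":{"type":"number"},"newtons":{"type":"number"}},"required":["motion"]}

```bash
ls; mkdir -p pics; cat > h.py <<'E'
import numpy as np, cv2
from cell import robot
def cam(n):
    c=robot.read_camera(n); np.savez(f'{n}.npz',**{k:np.array(v) for k,v in c.items()}); return c
def load(n): return dict(np.load(f'{n}.npz'))
def world(c,u,v,r=1):
    u=int(u);v=int(v)
    p=c['range_z'][v-r:v+r+1,u-r:u+r+1]; d=np.median(p[p>0])
    f=c['image'].shape[0]/2/np.tan(np.radians(float(c['vfov']))/2)
    P=np.array([(u-c['cx'])/f*d,-(v-c['cy'])/f*d,-d,1]); return (c['extrinsics']@P)[:3]
def cloud(c):
    H,W=c['range_z'].shape;f=H/2/np.tan(np.radians(float(c['vfov']))/2)
    v,u=np.mgrid[:H,:W];d=c['range_z']
    P=np.stack([(u-c['cx'])/f*d,-(v-c['cy'])/f*d,-d,np.ones_like(d)],-1)
    return (P@np.array(c['extrinsics']).T)[...,:3]
E
python3 - <<'E'
from h import *
for n in('top','side'):
    c=cam(n);print(n,[k for k in c],c['vfov'],c['cx'],c['cy'],np.round(c['extrinsics'],3).tolist())
    cv2.imwrite(f'pics/{n}0.png',cv2.resize(c['image'][...,::-1],(800,600)))
E
```

```text
pics
top ['image', 'range_z', 'vfov', 'cx', 'cy', 'extrinsics'] 55.7948519803676 257.35097873030406 189.333954954205 [[0.011, 0.985, -0.173, 0.353], [-1.0, 0.012, 0.006, 0.009], [0.008, 0.173, 0.985, 1.209], [0.0, 0.0, 0.0, 1.0]]
side ['image', 'range_z', 'vfov', 'cx', 'cy', 'extrinsics'] 55.96283445119398 254.34302373371298 192.2905573300518 [[0.887, 0.24, -0.395, 0.081], [-0.462, 0.456, -0.76, -0.838], [-0.003, 0.857, 0.515, 0.676], [0.0, 0.0, 0.0, 1.0]]
```

View pics/top0.png

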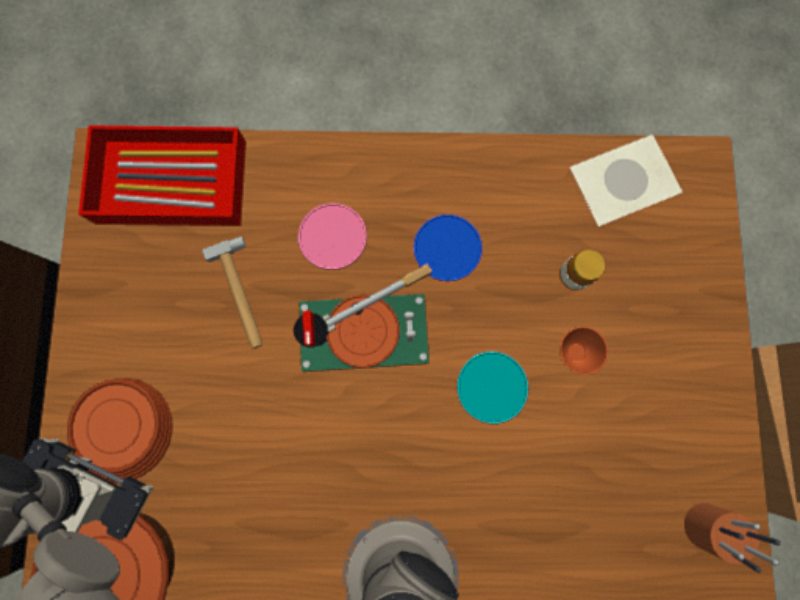

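View pics/side0.png

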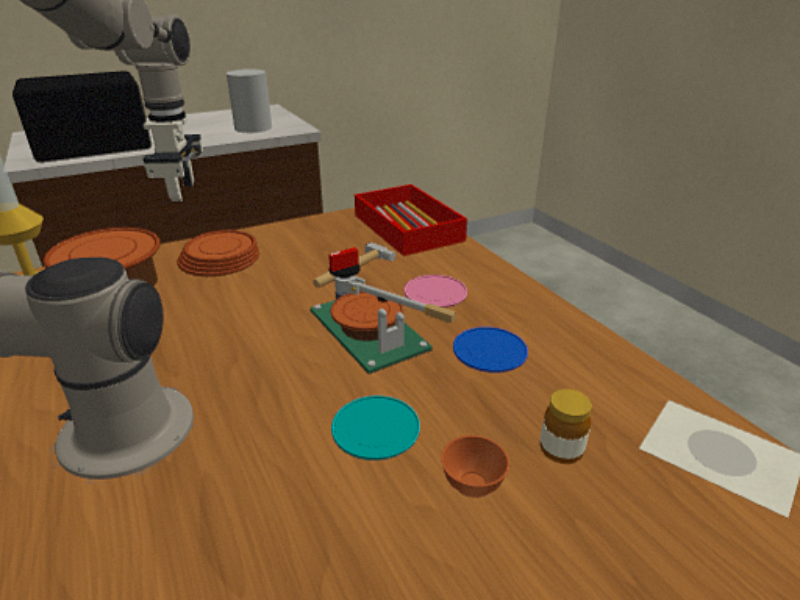

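The top view shows the fixture with the knob at (311,328), the keeper at (409,325), and the bar handle at (417,273). Possible confusions:
- **Handle:** the hammer handle is at (240,300). I choose (417,273), the one on the steel bar.
- **Red wing:** the red box is at (162,175). I choose the wing at (308,328), on the black disc.
- **Plate:** pink is at (332,236), blue at (448,248), turquoise at (493,387), and there are copper stacks at (120,425). I choose the plate on the fixture at (363,331).

A close crop will check this.

```bash
python3 - <<'E'
from h import *
c=load('top'); s=.64
cv2.imwrite('pics/crop1.png',cv2.resize(c['image'][160:245,180:290,::-1],(770,595),interpolation=cv2.INTER_CUBIC))
for n,(u,v) in dict(bench=(500,480),c1=(306,308),c2=(419,300),c3=(423,356),c4=(306,364),handle=(417,273),h1=(405,278),h2=(428,268),wing=(308,328)).items(): print(n,np.round(world(c,u*s,v*s,1),4))
P=cloud(c); im=cv2.cvtColor(c['image'],cv2.COLOR_RGB2HSV); 
h,sat,val=[im[...,i].astype(int) for i in range(3)]
reg=np.zeros(h.shape,bool);reg[160:245,180:290]=1
g=reg&(h>60)&(h<90)&(sat>80)&(abs(P[...,2]-.012)<.006)
r=cv2.minAreaRect(P[g][:,:2].astype(np.float32)*1000);print('green',r,cv2.boxPoints(r))
w=reg&((h<6)|(h>172))&(sat>170)&(P[...,2]>.12)
q=P[w];print('wing',w.sum(),np.median(q,0),cv2.minAreaRect(q[:,:2].astype(np.float32)*1000))
hd=reg&(P[...,2]>.06)&(P[...,0]>0.5)&(h>8)&(h<25)&(sat>60)
hd[:, :255]=0;q=P[hd];print('handle',hd.sum(),np.median(q,0),cv2.minAreaRect(q[:,:2].astype(np.float32)*1000))
print(robot.observe()['tool_rot'])
E
```

```text
bench [ 0.1846 -0.2034 -0.0006]
c1 [0.534  0.2089 0.0165]
c2 [ 0.554  -0.0337  0.0157]
c3 [ 0.4377 -0.041   0.0149]
c4 [0.4185 0.2045 0.0143]
handle [ 0.6008 -0.0245  0.0823]
h1 [ 0.5911 -0.0024  0.0805]
h2 [ 0.6112 -0.0469  0.0806]
wing [0.4786 0.1797 0.147 ]
green ((485.3548583984375, 84.00347900390625), (146.20912170410156, 265.58148193359375), 4.293351650238037) [[402.51434  210.94876 ]
 [422.39655  -53.887455]
 [568.1954   -42.941803]
 [548.3132   221.89441 ]]
wing 124 [0.48149404 0.1796464  0.14586864] ((476.7699890136719, 181.01800537109375), (64.28182220458984, 16.22644805908203), 5.3884735107421875)
handle 132 [ 0.5937527  -0.0246648   0.08081192] ((591.7135009765625, -19.209102630615234), (20.350112915039062, 75.64137268066406), 29.400781631469727)
[-3.14024358e+00 -1.53139001e-04  2.72082671e+00]
```

View pics/crop1.png

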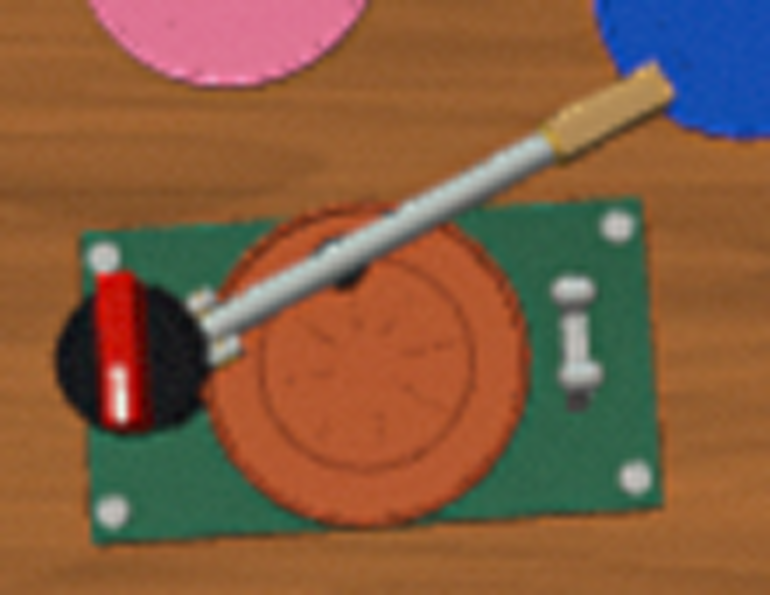

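The crop confirms the choice: the wooden handle on the steel rod, the red wing on the black disc with its white line at the near end, and the keeper on the right. The swing is about 0.44 rad. I'm moving over the handle now.

>>> {"method": "move_arm", "body": {
  "motion": [
    [-0.5, -0.28, 0, 0, 0, 0],
    [-1, -0.55, 0, 0, 0, 0],
    [-1, -0.55, 0, 0, 0, 0]
  ],
  "fingers": 0.2
}}

```text
time: 0.48
tool_pos: [0.285, 0.3856, 0.2265]
tool_rot: [-3.14, 0.0, 2.716]
contact_force: [-0.6, 0.6, -0.3]
opening: 0.0666
grip_force: 0.0
```

>>> {"method": "move_arm", "body": {
  "motion": [
    [-0.5, -0.28, 0, 0, 0, 0],
    [-1, -0.55, 0, 0, 0, 0],
    [-1, -0.55, 0, 0, 0, 0]
  ]
}}

```text
time: 0.85
tool_pos: [0.3536, 0.2953, 0.2266]
tool_rot: [-3.141, 0.0, 2.716]
contact_force: [-0.4, 0.5, 0.5]
opening: 0.0549
grip_force: 0.0
```

>>> {"method": "move_arm", "body": {
  "motion": [
    [-0.5, -0.28, 0, 0, 0, 0],
    [-1, -0.55, 0, 0, 0, 0],
    [-1, -0.55, 0, 0, 0, 0]
  ]
}}

```text
time: 1.23
tool_pos: [0.4222, 0.205, 0.2264]
tool_rot: [-3.142, -0.0, 2.717]
contact_force: [-0.2, 0.3, -0.1]
opening: 0.0549
grip_force: 0.0
```

>>> {"method": "move_arm", "body": {
  "motion": [
    [-0.5, -0.28, 0, 0, 0, 0],
    [-1, -0.55, 0, 0, 0, 0],
    [-1, -0.55, 0, 0, 0, 0]
  ]
}}

```text
time: 1.6
tool_pos: [0.4908, 0.1146, 0.2262]
tool_rot: [3.141, -0.0, 2.718]
contact_force: [0.3, -0.0, -0.3]
opening: 0.0553
grip_force: 0.0
```

>>> {"method": "move_arm", "body": {
  "motion": [
    [-0.5, -0.28, 0, 0, 0, 0],
    [-1, -0.55, 0, 0, 0, 0],
    [-1, -0.55, 0, 0, 0, 0]
  ]
}}

```text
time: 1.98
tool_pos: [0.5594, 0.024, 0.2259]
tool_rot: [3.141, -0.001, 2.719]
contact_force: [0.1, 0.4, 0.0]
opening: 0.0549
grip_force: 0.0
```

>>> {"method": "move_arm", "body": {
  "motion": [
    [-0.3, -0.2, 0, 0, 0, 0.05],
    [-0.6, -0.35, 0, 0, 0, 0.1],
    [-0.6, -0.35, 0.3, 0, 0, 0.15],
    [-0.6, -0.35, 0.5, 0, 0, 0.202],
    [-0.6, -0.35, 0.5, 0, 0, 0.202],
    [-0.6, -0.35, 0.5, 0, 0, 0.202]
  ]
}}

```text
time: 2.72
tool_pos: [0.5991, -0.0306, 0.1777]
tool_rot: [3.14, 0.0, 2.091]
contact_force: [0.5, -0.0, 0.1]
opening: 0.0554
grip_force: 0.0
```

```bash
cat >> h.py <<'E'
from scipy.spatial.transform import Rotation as R
def rel(pos,yaw,tilt=0):
    "target TCP pose (down, yaw, then turn tilt about tool y) -> row in move units"
    o=robot.observe(); A=R.from_euler('xyz',o['tool_rot']); B=R.from_euler('xyz',[np.pi,0,yaw])*R.from_rotvec([0,tilt,0])
    return np.round(np.r_[A.inv().apply(np.array(pos)-o['tool_pos'])*10,(A.inv()*B).as_rotvec()/np.pi],3)
E
python3 - <<'E'
from h import *
print({k:np.round(v,4) for k,v in robot.observe().items()})
print(rel([.598,-.033,.053],2.086))
c=load('top');P=cloud(c)
a=(abs(P[...,0]-.49)<.04)&(abs(P[...,1]+.0135)<.03)&(P[...,2]>.03)
for q in P[a]: print(np.round(q*1000).astype(int).tolist(),end=' ')
c=cam('top');P=cloud(c)
cv2.imwrite('pics/top1.png',cv2.resize(c['image'][140:260,170:330,::-1],(800,600),interpolation=cv2.INTER_CUBIC))
E
```

```text
{'time': np.float64(2.725), 'qpos': array([-1.7910e-01,  5.1780e-01,  1.3827e+00,  5.0000e-04,  1.2400e+00,
       -6.9950e-01]), 'qvel': array([-0.0134, -0.0066, -0.0115, -0.0025, -0.0037,  0.0043]), 'joint_efforts': array([ 9.86000e-02, -5.05609e+01, -2.33781e+01,  5.05000e-02,
        1.01100e-01,  3.77000e-02]), 'tool_pos': array([ 0.5991, -0.0306,  0.1777]), 'tool_rot': array([3.1405e+00, 3.0000e-04, 2.0911e+00]), 'contact_force': array([ 0.5375, -0.013 ,  0.0812]), 'torque': array([-0.0688,  0.014 ,  0.0063]), 'grip_force': np.float64(0.0), 'opening': np.float64(0.0554)}
[-0.015 -0.023  1.247  0.     0.     0.002]
[517, -6, 86] [517, -9, 84] [517, -13, 85] [517, -16, 84] [517, -19, 86] [514, -3, 82] [513, -6, 90] [513, -9, 87] [513, -12, 88] [514, -16, 85] [513, -19, 87] [514, 16, 57] [511, -3, 84] [510, -6, 87] [510, -9, 87] [510, -13, 86] [510, -16, 87] [510, -19, 87] [511, 16, 55] [507, -3, 84] [507, -6, 84] [507, -9, 87] [507, -13, 85] [507, -16, 84] [508, -19, 83] [508, 16, 55] [508, 12, 55] [508, -7, 59] [505, -10, 77] [505, -13, 76] [506, -16, 71] [505, 16, 55] [504, 12,
[... 711 characters left out ...]
 106] [479, 15, 54] [479, 12, 57] [479, 9, 57] [473, -6, 107] [473, -9, 107] [473, -12, 107] [473, -15, 110] [473, -19, 107] [474, -22, 108] [476, 15, 53] [476, 12, 54] [475, 9, 58] [471, -6, 105] [470, -9, 109] [470, -12, 109] [470, -15, 112] [471, -19, 106] [470, -22, 109] [472, 15, 57] [472, 12, 58] [472, 9, 56] [468, -6, 104] [468, -9, 104] [468, -13, 104] [467, -16, 107] [468, -19, 104] [468, -22, 106] [469, 15, 53] [469, 12, 56] [467, -10, 83] [465, -13, 98] [466, -16, 90] [466, -19, 91] [466, 15, 59] [466, 12, 55] [465, -10, 65] [465, -13, 65] [466, -17, 60] [466, -20, 59] [463, 15, 57] [462, 12, 59] [465, -11, 31] [465, -14, 31] [459, 15, 57] [460, 12, 55] [456, 15, 56] [453, 15, 54]
```

View pics/top1.png

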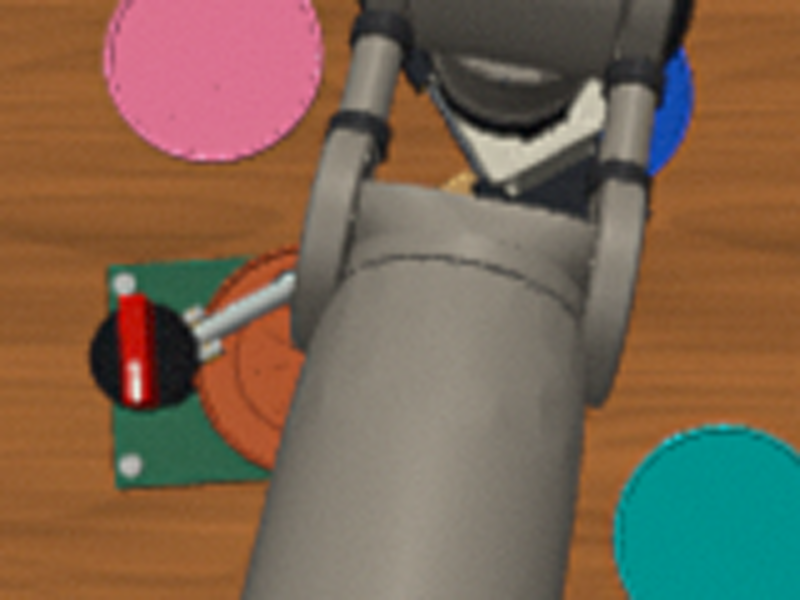

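The arm hides the handle in this view, but the keeper depth puts the notch at (0.492, -0.013), which matches the post-based estimate. Descending and gripping.

>>> {"method": "move_arm", "body": {
  "motion": [
    [0, -0.02, 0.4, 0, 0, 0],
    [-0.01, -0.02, 0.8, 0, 0, 0],
    [-0.01, -0.02, 0.8, 0, 0, 0]
  ]
}}

```text
time: 3.15
tool_pos: [0.5962, -0.0337, 0.0951]
tool_rot: [-3.138, -0.003, 2.088]
contact_force: [-0.1, -0.0, 0.4]
opening: 0.0552
grip_force: 0.0
```

>>> {"method": "move_arm", "body": {
  "motion": [
    [0, 0, 0.25, 0, 0, 0],
    [0, 0, 0.45, 0, 0, 0],
    [0, 0, 0.45, 0, 0, 0]
  ]
}}

```text
time: 3.52
tool_pos: [0.5981, -0.0342, 0.0527]
tool_rot: [3.141, 0.0, 2.087]
contact_force: [0.2, -0.5, 0.9]
opening: 0.055
grip_force: 0.0
```

```bash
python3 - <<'E'
from h import *
o=robot.observe();print(o['tool_pos'],o['tool_rot'],o['contact_force'])
c=cam('side')
cv2.imwrite('pics/side1.png',cv2.resize(c['image'][150:240,200:320,::-1],(800,600),interpolation=cv2.INTER_CUBIC))
E
```

```text
[ 0.59810773 -0.03415715  0.05274453] [3.14118255e+00 1.26066872e-04 2.08699429e+00] [ 0.2193189  -0.50393485  0.93182631]
```

View pics/side1.png

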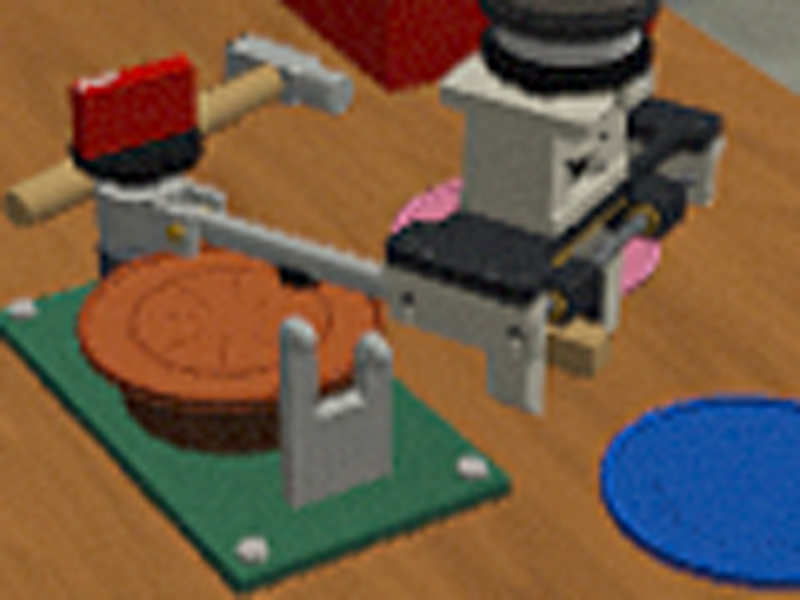

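The fingers straddle the handle, whose end shows at about (580,345). Closing.

>>> {"method": "move_arm", "body": {
  "motion": [
    [0, 0, 0, 0, 0, 0],
    [0, 0, 0, 0, 0, 0],
    [0, 0, 0, 0, 0, 0],
    [0, 0, 0, 0, 0, 0],
    [0, 0, 0, 0, 0, 0],
    [0, 0, 0, 0, 0, 0]
  ],
  "fingers": -1,
  "newtons": 25
}}

```text
time: 4.32
tool_pos: [0.5979, -0.0343, 0.0518]
tool_rot: [3.141, 0.0, 2.086]
contact_force: [1.1, 0.8, 0.6]
opening: 0.0197
grip_force: 25.0
```

```bash
cat >> h.py <<'E'
POST=np.array([.477,.181]); FY=np.radians(4.3)
def bar(sw,lift,r=.216):
    "TCP pose gripping the bar r from hinge"
    a=-np.pi/2+FY+sw; out=np.array([np.cos(a),np.sin(a),0]); up=np.array([0,0,1.])
    g=np.r_[POST,.072]+.03*out+r*(np.cos(lift)*out+np.sin(lift)*up)
    z=-(np.cos(lift)*up-np.sin(lift)*out)   # tool z
    x=-(np.cos(lift)*out+np.sin(lift)*up); y=np.cross(z,x)
    return g+.019*z, R.from_matrix(np.c_[x,y,z])
def rows(seq,base):
    p0,A=bar(*base)
    for s in seq:
        p,B=bar(*s); print(s,np.round(np.r_[A.inv().apply(p-p0)*10,(A.inv()*B).as_rotvec()/np.pi],3).tolist())
E
python3 - <<'E'
from h import *
o=robot.observe();print(o['tool_pos'],o['tool_rot'],o['contact_force'],o['torque'],o['grip_force'],o['opening'])
print(bar(.44,0)[0])
print('lift');rows([(.44,l) for l in(.06,.12,.18,.24,.26)],(.44,0))
print('swing');rows([(s,.26) for s in(.35,.26,.17,.08,0)],(.44,.26))
print('lower');rows([(0,l) for l in (.2,.14,.08,.03,0)],(0,.26))
E
```

```text
[ 0.59791437 -0.03434405  0.05178572] [3.14110704e+00 8.60309105e-05 2.08583143e+00] [1.11066637 0.80900849 0.56794303] [ 0.03555549 -0.11445192 -0.28418695] 24.993925094604492 0.019684336223951195
[ 0.5981741  -0.03308605  0.053     ]
lift
(0.44, 0.06) [-0.008, 0.0, -0.13, -0.0, -0.019, -0.0]
(0.44, 0.12) [-0.007, 0.0, -0.26, 0.0, -0.038, -0.0]
(0.44, 0.18) [0.001, -0.0, -0.39, 0.0, -0.057, -0.0]
(0.44, 0.24) [0.017, 0.0, -0.519, -0.0, -0.076, 0.0]
(0.44, 0.26) [0.024, -0.0, -0.562, 0.0, -0.083, -0.0]
swing
(0.35, 0.26) [0.01, -0.219, -0.003, 0.007, 0.0, 0.028]
(0.26, 0.26) [0.038, -0.436, -0.01, 0.015, 0.0, 0.055]
(0.17, 0.26) [0.085, -0.65, -0.023, 0.022, -0.0, 0.083]
(0.08, 0.26) [0.151, -0.858, -0.04, 0.029, 0.0, 0.111]
(0, 0.26) [0.224, -1.038, -0.06, 0.036, -0.0, 0.135]
lower
(0, 0.2) [0.015, 0.0, 0.129, -0.0, 0.019, 0.0]
(0, 0.14) [0.038, 0.0, 0.257, 0.0, 0.038, 0.0]
(0, 0.08) [0.069, 0.0, 0.384, 0.0, 0.057, -0.0]
(0, 0.03) [0.1, -0.0, 0.487, 0.0, 0.073, 0.0]
(0, 0) [0.121, 0.0, 0.549, 0.0, 0.083, 0.0]
```

>>> {"method": "move_arm", "body": {
  "motion": [
    [-0.008, 0, -0.13, 0, -0.019, 0],
    [-0.007, 0, -0.26, 0, -0.038, 0],
    [0, 0, -0.39, 0, -0.057, 0],
    [0.017, 0, -0.52, 0, -0.076, 0],
    [0.024, 0, -0.56, 0, -0.083, 0],
    [0.024, 0, -0.56, 0, -0.083, 0]
  ]
}}

```text
time: 5.08
tool_pos: [0.597, -0.0324, 0.108]
tool_rot: [3.141, 0.261, 2.087]
contact_force: [3.0, -3.4, -1.8]
opening: 0.0202
grip_force: 25.0
```

>>> {"method": "move_arm", "body": {
  "motion": [
    [0.003, -0.11, 0, 0.004, 0, 0.014],
    [0.01, -0.219, -0.003, 0.007, 0, 0.028],
    [0.038, -0.436, -0.01, 0.015, 0, 0.055],
    [0.085, -0.65, -0.023, 0.022, 0, 0.083],
    [0.118, -0.75, -0.03, 0.026, 0, 0.097],
    [0.151, -0.858, -0.04, 0.029, 0, 0.111],
    [0.151, -0.858, -0.04, 0.029, 0, 0.111]
  ]
}}

```text
time: 5.95
tool_pos: [0.5133, -0.0607, 0.1068]
tool_rot: [-3.142, 0.258, 1.725]
contact_force: [0.6, 2.7, -2.1]
opening: 0.0197
grip_force: 25.0
```

```bash
python3 - <<'E'
from h import *
o=robot.observe();A=R.from_euler('xyz',o['tool_rot']);print(o['tool_pos'],bar(.08,.26)[0],o['contact_force'],o['opening'])
p,B=bar(0,.26);print(np.round(np.r_[A.inv().apply(p-o['tool_pos'])*10,(A.inv()*B).as_rotvec()/np.pi],3).tolist())
c=cam('side')
cv2.imwrite('pics/side2.png',cv2.resize(c['image'][150:240,200:320,::-1],(800,600),interpolation=cv2.INTER_CUBIC))
E
```

```text
[ 0.51330516 -0.06069741  0.10682841] [ 0.51462265 -0.05970223  0.10916799] [ 0.61138007  2.65464346 -2.10449927] 0.01965719593425619
[0.009, -0.18, -0.027, 0.006, -0.001, 0.024]
```

View pics/side2.png

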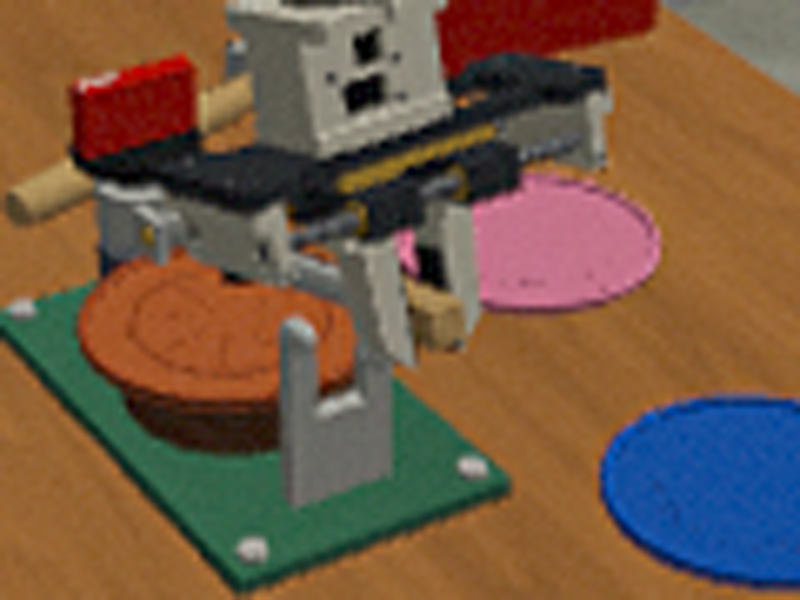

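The bar is raised and held in the grip, and the handle end at about (440,315) sits just short of the notch line. Next I finish the swing and lower it.

>>> {"method": "move_arm", "body": {
  "motion": [
    [0.005, -0.09, -0.01, 0.003, 0, 0.012],
    [0.009, -0.18, -0.01, 0.006, 0, 0.024],
    [0.009, -0.18, -0.01, 0.006, 0, 0.024]
  ]
}}

```text
time: 6.38
tool_pos: [0.496, -0.0623, 0.1079]
tool_rot: [3.14, 0.259, 1.648]
contact_force: [1.3, 3.2, -2.9]
opening: 0.0198
grip_force: 25.0
```

>>> {"method": "move_arm", "body": {
  "motion": [
    [0.015, 0, 0.129, 0, 0.019, 0],
    [0.038, 0, 0.257, 0, 0.038, 0],
    [0.069, 0, 0.36, 0, 0.055, 0],
    [0.069, 0, 0.36, 0, 0.055, 0]
  ]
}}

```text
time: 6.88
tool_pos: [0.4961, -0.0652, 0.0708]
tool_rot: [3.141, 0.086, 1.647]
contact_force: [-0.2, 4.1, -2.3]
opening: 0.0197
grip_force: 25.0
```

```bash
python3 - <<'E'
from h import *
o=robot.observe();A=R.from_euler('xyz',o['tool_rot']);print(o['tool_pos'],o['contact_force'],o['torque'],o['opening'])
for l in (.05,0):
  p,B=bar(0,l);print(p,np.round(np.r_[A.inv().apply(p-o['tool_pos'])*10,(A.inv()*B).as_rotvec()/np.pi],3).tolist())
c=cam('side')
cv2.imwrite('pics/side3.png',cv2.resize(c['image'][150:240,200:320,::-1],(800,600),interpolation=cv2.INTER_CUBIC))
E
```

```text
[ 0.49614456 -0.06517743  0.07083145] [-0.2291098   4.09010942 -2.26982607] [ 0.59814475  0.07796002 -0.07936583] 0.01974707950956724
[ 0.49549573 -0.06498529  0.06381925] [0.008, -0.006, 0.07, 0.0, 0.011, 0.0]
[ 0.49544477 -0.06430754  0.053     ] [0.024, -0.006, 0.177, 0.0, 0.027, 0.0]
```

View pics/side3.png

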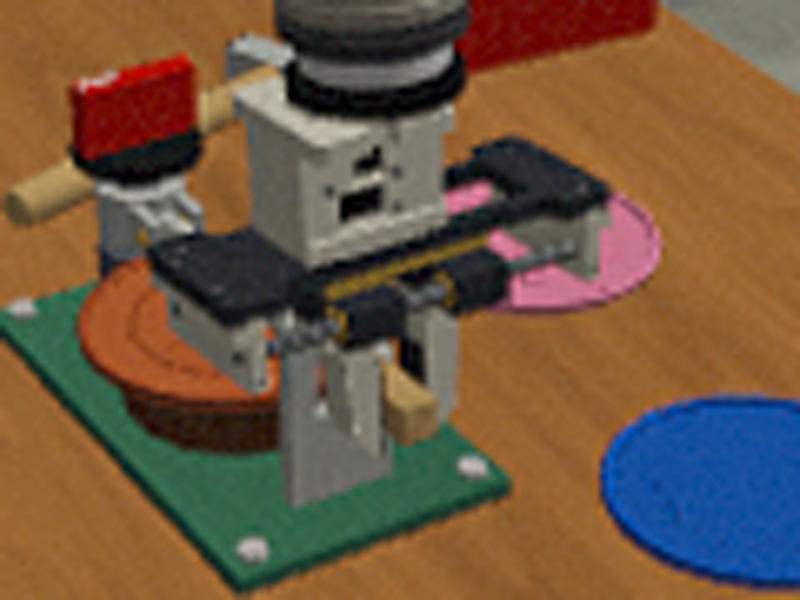

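The bar is over the notch, with the handle end at about (410,410) just in front of the keeper and the contact forces low. I lower it and release.

>>> {"method": "move_arm", "body": {
  "motion": [
    [0.01, -0.003, 0.08, 0, 0.012, 0],
    [0.024, -0.006, 0.175, 0, 0.027, 0],
    [0.024, -0.006, 0.175, 0, 0.027, 0],
    [0.024, -0.006, 0.175, 0, 0.027, 0]
  ]
}}

```text
time: 7.42
tool_pos: [0.4961, -0.0643, 0.0545]
tool_rot: [3.138, 0.004, 1.649]
contact_force: [0.7, 1.5, -3.5]
opening: 0.02
grip_force: 25.0
```

>>> {"method": "move_arm", "body": {
  "motion": [
    [0, 0, 0, 0, 0, 0],
    [0, 0, 0, 0, 0, 0],
    [0, 0, 0, 0, 0, 0],
    [0, 0, 0, 0, 0, 0],
    [0, 0, 0, 0, 0, 0]
  ],
  "fingers": 0.2
}}

```text
time: 8.05
tool_pos: [0.496, -0.0644, 0.0542]
tool_rot: [3.138, 0.003, 1.648]
contact_force: [0.5, 0.6, 0.6]
opening: 0.0547
grip_force: 0.0
```

>>> {"method": "move_arm", "body": {
  "motion": [
    [0, 0, -0.5, 0, 0, 0],
    [0, 0, -1, 0, 0, 0],
    [0, 0, -1, 0, 0, 0]
  ]
}}

```text
time: 8.43
tool_pos: [0.4979, -0.0648, 0.1578]
tool_rot: [3.131, 0.005, 1.648]
contact_force: [0.0, -0.5, -0.2]
opening: 0.0547
grip_force: 0.0
```

>>> {"method": "move_arm", "body": {
  "motion": [
    [0, 0, -0.5, 0, 0, 0.05],
    [0, 0, -0.7, 0, 0, 0.0],
    [0, 0, -0.7, 0, 0, -0.05],
    [0, 0, -0.7, 0, 0, -0.1],
    [0, 0, -0.7, 0, 0, -0.15],
    [0, 0, -0.7, 0, 0, -0.2]
  ]
}}

```text
time: 9.18
tool_pos: [0.4948, -0.0639, 0.2229]
tool_rot: [-3.141, 0.002, 2.282]
contact_force: [0.6, 0.5, -0.1]
opening: 0.0551
grip_force: 0.0
```

```bash
python3 - <<'E'
from h import *
o=robot.observe();print(o['tool_pos'],o['tool_rot'],o['contact_force'],o['opening'])
c=cam('side');P=cloud(c)
cv2.imwrite('pics/side4.png',cv2.resize(c['image'][150:240,200:320,::-1],(800,600),interpolation=cv2.INTER_CUBIC))
h,s,v=cv2.split(cv2.cvtColor(c['image'],cv2.COLOR_RGB2HSV))
m=(abs(P[...,0]-.496)<.03)&(P[...,1]<-.028)&(P[...,1]>-.1)&(P[...,2]>.05)&(P[...,2]<.1)
q=P[m];print('handle',m.sum(),np.median(q,0),np.percentile(q,[3,97],axis=0))
print('knob target',rel([.477,.181,.24],.094+np.pi))
E
```

```text
[ 0.49484544 -0.0638727   0.22286456] [-3.14132989e+00  2.11021895e-03  2.28151167e+00] [ 0.58315452  0.50178611 -0.14993796] 0.05505092824973652
handle 152 [ 0.49155743 -0.06665964  0.07815695] [[ 0.4845264  -0.08987708  0.06393343]
 [ 0.50598791 -0.03181448  0.08195276]]
knob target [ 1.963e+00  1.474e+00 -1.760e-01 -0.000e+00  1.000e-03 -3.020e-01]
```

View pics/side4.png

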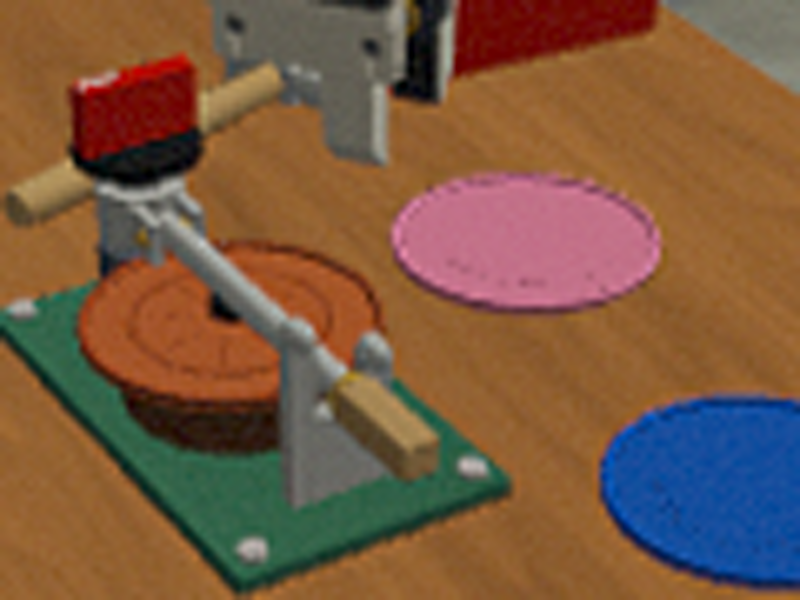

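The bar lies level between the horns, with the handle at (385,425), its top at 82 mm, and the tray undisturbed. Now to the knob.

>>> {"method": "move_arm", "body": {
  "motion": [
    [0.4, 0.3, 0, 0, 0, 0],
    [0.8, 0.6, -0.1, 0, 0, 0],
    [0.98, 0.74, -0.18, 0, 0, 0],
    [0.98, 0.74, -0.18, 0, 0, 0]
  ]
}}

```text
time: 9.72
tool_pos: [0.4879, 0.0599, 0.2415]
tool_rot: [3.141, 0.004, 2.277]
contact_force: [0.3, 0.7, -0.6]
opening: 0.0551
grip_force: 0.0
```

>>> {"method": "move_arm", "body": {
  "motion": [
    [0.4, 0.3, 0, 0, 0, -0.05],
    [0.8, 0.6, 0, 0, 0, -0.1],
    [0.98, 0.735, 0, 0, 0, -0.15],
    [0.98, 0.735, 0, 0, 0, -0.2],
    [0.98, 0.735, 0, 0, 0, -0.25],
    [0.98, 0.735, 0, 0, 0, -0.302],
    [0.98, 0.735, 0, 0, 0, -0.302],
    [0.98, 0.735, 0, 0, 0, -0.302]
  ]
}}

```text
time: 10.72
tool_pos: [0.4805, 0.1803, 0.241]
tool_rot: [-3.139, 0.002, -3.063]
contact_force: [-0.4, -0.2, -0.2]
opening: 0.055
grip_force: 0.0
```

```bash
python3 - <<'E'
from h import *
o=robot.observe();print(o['tool_pos'],o['tool_rot'],o['qpos'])
print(rel([.477,.181,.116],.094+np.pi))
E
```

```text
[0.48053544 0.1802808  0.24103006] [-3.13878583e+00  2.19085047e-03 -3.06252543e+00] [ 0.21142782  0.30843462  1.53246567 -0.00318855  1.29889242 -1.43757908]
[ 3.70e-02  1.30e-02  1.25e+00 -1.00e-03  1.00e-03 -5.00e-03]
```

>>> {"method": "move_arm", "body": {
  "motion": [
    [0.037, 0.013, 0.4, 0, 0, -0.005],
    [0.037, 0.013, 0.8, 0, 0, -0.005],
    [0.037, 0.013, 0.8, 0, 0, -0.005]
  ]
}}

```text
time: 11.1
tool_pos: [0.4751, 0.1811, 0.1592]
tool_rot: [-3.138, -0.003, -3.045]
contact_force: [-0.5, 0.6, 0.8]
opening: 0.0553
grip_force: 0.0
```

>>> {"method": "move_arm", "body": {
  "motion": [
    [0, 0, 0.2, 0, 0, 0],
    [0, 0, 0.43, 0, 0, 0],
    [0, 0, 0.43, 0, 0, 0],
    [0, 0, 0.43, 0, 0, 0]
  ]
}}

```text
time: 11.6
tool_pos: [0.4782, 0.1818, 0.1202]
tool_rot: [-3.139, 0.005, -3.043]
contact_force: [-0.9, 0.4, -0.1]
opening: 0.0552
grip_force: 0.0
```

>>> {"method": "move_arm", "body": {
  "motion": [
    [0, 0, 0, 0, 0, 0],
    [0, 0, 0, 0, 0, 0],
    [0, 0, 0, 0, 0, 0],
    [0, 0, 0, 0, 0, 0],
    [0, 0, 0, 0, 0, 0],
    [0, 0, 0, 0, 0, 0]
  ],
  "fingers": -1,
  "newtons": 35
}}

```text
time: 12.35
tool_pos: [0.4772, 0.1808, 0.1187]
tool_rot: [-3.138, 0.003, -3.042]
contact_force: [0.6, -5.4, 2.6]
opening: 0.0158
grip_force: 35.0
```

>>> {"method": "move_arm", "body": {
  "motion": [
    [0, 0, 0, 0, 0, 0.035],
    [0, 0, 0, 0, 0, 0.07],
    [0, 0, 0, 0, 0, 0.105],
    [0, 0, 0, 0, 0, 0.14],
    [0, 0, 0, 0, 0, 0.175],
    [0, 0, 0, 0, 0, 0.21],
    [0, 0, 0, 0, 0, 0.245],
    [0, 0, 0, 0, 0, 0.28],
    [0, 0, 0, 0, 0, 0.315],
    [0, 0, 0, 0, 0, 0.345],
    [0, 0, 0, 0, 0, 0.366],
    [0, 0, 0, 0, 0, 0.366]
  ]
}}

```text
time: 13.85
tool_pos: [0.4783, 0.1827, 0.1187]
tool_rot: [3.136, 0.003, 2.09]
contact_force: [4.2, 4.5, -2.2]
opening: 0.0156
grip_force: 35.0
```

```bash
python3 - <<'E'
from h import *
o=robot.observe();print(o['tool_pos'],o['tool_rot'],o['contact_force'],o['torque'],o['opening'])
E
```

```text
[0.47829281 0.18272584 0.11867433] [3.13648457e+00 3.06411756e-03 2.08990177e+00] [ 4.1804659   4.52733858 -2.18343563] [ 0.63753266 -0.47864003 -0.05399493] 0.015616184095855502
```

>>> {"method": "move_arm", "body": {
  "motion": [
    [0, 0, 0, 0, 0, 0],
    [0, 0, 0, 0, 0, 0],
    [0, 0, 0, 0, 0, 0],
    [0, 0, 0, 0, 0, 0],
    [0, 0, 0, 0, 0, 0]
  ],
  "fingers": 0.2
}}

```text
time: 14.48
tool_pos: [0.4771, 0.1816, 0.1186]
tool_rot: [3.14, 0.004, 2.091]
contact_force: [-0.0, 0.8, 1.0]
opening: 0.054
grip_force: 0.0
```

>>> {"method": "move_arm", "body": {
  "motion": [
    [0, 0, -0.4, 0, 0, 0],
    [0, 0, -0.9, 0, 0, 0],
    [0, 0, -1, 0, 0, 0],
    [0, 0, -1, 0, 0, 0]
  ]
}}

```text
time: 14.98
tool_pos: [0.4768, 0.1818, 0.2187]
tool_rot: [3.139, 0.004, 2.091]
contact_force: [0.3, 0.0, -0.3]
opening: 0.0549
grip_force: 0.0
```

>>> {"method": "move_arm", "body": {
  "motion": [
    [0.5, -0.3, -0.1, 0, 0, 0],
    [1, -0.6, -0.2, 0, 0, 0],
    [1, -0.6, -0.2, 0, 0, 0],
    [1, -0.6, -0.2, 0, 0, 0]
  ]
}}

```text
time: 15.48
tool_pos: [0.3748, 0.2387, 0.237]
tool_rot: [3.142, 0.004, 2.092]
contact_force: [0.8, -0.8, 0.4]
opening: 0.0553
grip_force: 0.0
```

>>> {"method": "move_arm", "body": {
  "motion": [
    [0.5, -0.3, 0, 0, 0, 0],
    [1, -0.6, 0, 0, 0, 0],
    [1, -0.6, 0, 0, 0, 0],
    [1, -0.6, 0, 0, 0, 0]
  ]
}}

```text
time: 15.98
tool_pos: [0.2741, 0.2955, 0.2371]
tool_rot: [3.14, 0.004, 2.091]
contact_force: [-0.3, 0.2, -0.1]
opening: 0.0551
grip_force: 0.0
```

```bash
python3 - <<'E'
from h import *
print(robot.observe()['contact_force'])
a=cam('side');c=cam('top')
i=np.hstack([cv2.resize(x,(400,300),interpolation=cv2.INTER_CUBIC) for x in (a['image'][150:240,200:320],c['image'][155:245,175:295])])
cv2.imwrite('pics/end.png',i[...,::-1])
P=cloud(c);h,s,v=cv2.split(cv2.cvtColor(c['image'],cv2.COLOR_RGB2HSV))
w=((h<6)|(h>172))&(s>170)&(P[...,2]>.12)&(P[...,2]<.16)&(np.hypot(P[...,0]-.477,P[...,1]-.181)<.05)
print(w.sum(),cv2.minAreaRect(P[w][:,:2].astype(np.float32)*1000))
E
```

```text
[-0.27980943  0.18937962 -0.10100907]
122 ((477.71173095703125, 180.8275604248047), (16.652070999145508, 64.73473358154297), 28.688793182373047)
```

View pics/end.png

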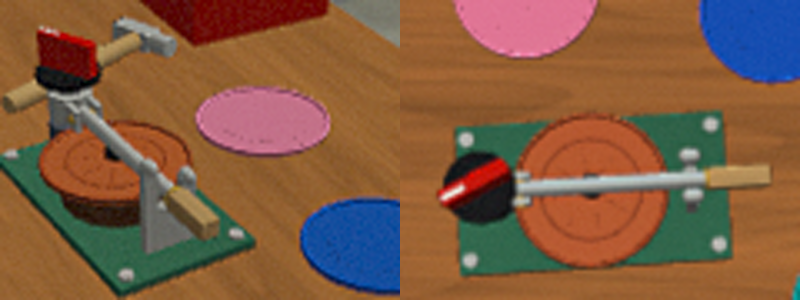

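The bar lies in the notch, with the handle at (740,176) in the right half. The knob wing has turned about 1.16 rad and stayed there after release, and the tray is in place.

```bash
python3 -c "
from cell import robot
print(robot.hand_in())"
```

```text
the job is handed in; nothing more can be done
None
```

The bar is in the keeper's notch and the red knob held past its click after I let go (turned about 1.16 rad). The copper plate looks unmoved, and I've handed the job in; the hand-in returned no verdict.

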